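Clear and zero the sausage firmness tester

TASK

Get the firmness tester ready for the next sausage. First lift the tested piece off the tester's pan and set it down, without dropping it, lying in the white sample tray; then turn the black reset knob on the dial anticlockwise until the peak pointer is fully home against its zero stop, and let go. Do not shove the free-standing tester or the tray about, and leave the tube rack, bottle and flask where they are.

Things in the scene. Friction and masses are not known exactly. Their poses are not given: they have to be found in the camera images.
- tester: Free-standing white and grey bench tester on rubber feet, about 3 kg, base 170 (x) x 280 (y) mm; origin under its centre on the bench, own x away from the robot at yaw 0, y left, z up. Right half (own y = -70 mm): sloped housing with a round dial. Left half (own y = +75 mm): a steel pan on a neck, top 110 mm above the bench.
- pan (a point): Centre of the top face of the steel pan, 134 (own x) x 96 mm. Four stubs 8 mm high, 46 mm before and behind the centre along own x, keep the sample from rolling; the middle 75 mm is free for fingers.
- knob_grip (a point): On the axis of the round black knurled reset knob, 32 mm in diameter, 14 to 46 mm out from the dial face; this point is 34 mm out. Its z axis is the knob axis, pointing out of the dial; it turns with the knob, which carries the pointer. Friction about 0.06 N m; stays where left. Starts 2.0 to 3.7 rad clockwise of a hard stop, so it takes more than one grasp; turn anticlockwise.
- dial (a point): Centre of the dial face, 120 mm across, on a housing 146 x 134 mm; the face leans 0.35 rad from level towards the tester's own -x. Site axes as the tester's. A fixed clear lens covers the pointer (top 10 mm out from the face, 24 mm below knob_grip), so only the knob can be reached.
- pointer_tip (a point): Point on the black peak pointer under the lens, 48 mm from the knob axis; turns with the knob.
- zero_mark (a point): Fixed point on the tester where pointer_tip lies when the pointer is against the zero stop (towards the tester's own -x, +y from the knob, beside a small dark pin: the anticlockwise end of the scale marks).
- sample_center (a point): Centre of the tested sausage piece: a rigid round cylinder 42 mm in diameter, 120 mm long, about 0.17 kg, brown-red with a kraft paper band, lying on the pan. Site x axis runs along its length.
- sample: The same sausage piece; origin on its underside as it first lies, 21 mm from its axis, x axis along its length.
- tray: Loose white open plastic sample tray, 220 (own x) x 155 (own y) mm, walls 4 mm thick and 28 mm high, floor 4 mm thick, about 0.9 kg; origin under its centre on the bench. It stands left or right of the tester; the tube rack stands on the other side.
- tube_rack: Bystander: wooden rack with glass tubes, 180 x 80 mm, 107 mm high; origin under its centre.
- amber_bottle: Bystander: amber glass bottle 68 mm across, 190 mm high; origin under its centre.
- flask: Bystander: conical glass flask 80 mm across, 120 mm high; origin under its centre.
Things that resemble listed ones, but are neither listed nor needed, are in the scene too. What is shaped like the sample but turquoise or yellow is not meant.

How it is judged (in metres and radians):
On the way, in this order (a step that is already met when the one before it is completed fails the run):
1. the sausage piece lies in the tray, let go (x of sample_center in the frame of tray between -0.09 and 0.09 m and y of sample_center in the frame of tray between -0.06 and 0.06 m and z of sample_center in the frame of tray below 0.036 m and contact force between the fingers and sample below 0.05 N and linear speed of sample below 0.03 m/s), for 0.2 s.
2. then the peak pointer is home at its zero stop (distance between pointer_tip and zero_mark below 0.002 m), for 0.2 s.
At the end, for the whole second after the job is handed in: The sausage piece lies in the tray (its centre within 90 mm along and 60 mm across the tray's centre and under 36 mm above the bench), released and at rest (under 0.03 m/s); the pointer tip is within 2 mm of the zero mark (all of step 1 and distance between pointer_tip and zero_mark below 0.002 m); the robot touches nothing.
It fails at once if the tester is shoved more than 20 mm or tipped (distance of tester from where it was at the start of the episode above 0.02 m or distance of zero_mark from where it was at the start of the episode above 0.03 m or angle between tester's own z axis and vertical above 0.1 rad).
It fails at once if the tray is shoved more than 30 mm (distance of tray from where it was at the start of the episode above 0.03 m).
It fails at once if the sausage piece is dropped or thrown (faster than 0.7 m/s when not held) (linear speed of sample above 0.7 m/s and contact force between the fingers and sample below 0.05 N).
It fails at once if the tube rack, bottle or flask is moved more than 30 mm or tipped (distance of any of tube_rack, amber_bottle, flask from where it was at the start of the episode above 0.03 m or angle between any of tube_rack, amber_bottle, flask's own z axis and vertical above 0.3 rad).
It also fails if it takes over 72 s, if anything falls off the work surface, if the arm or the gripper's body presses on something with over 40 N, if the wrist force passes 120 N, or if a joint passes its speed limit or range.

ROBOT

A 6-joint arm with a two-finger parallel gripper is mounted at the origin on the work surface. World frame = base frame: x ahead of the robot, y to its left, z up, the work surface at z = 0. Lengths are in m, angles in degrees, forces in N, time in s.
With the tool pointing down it reaches from about 0.35 to 0.875 m from the base axis. Payload 4.2 kg.
Tool frame: the origin (TCP) lies between the finger pads; the fingertips stand 8 mm ahead of it and the grasp point (between the pads) lies 11 mm behind it; x points along the fingers, y is the direction in which the jaws open and shut, and the axes are right-handed (so a half turn about x gives the same grasp; the last joint's range is limited). The gripper opens to 87 mm and grips with 3 to 60 N. Pads are 19 mm wide; open, the fingers measure 117 mm over their backs; the gripper's body (75 mm by 190 mm) begins 51 mm behind the grasp point.
Start: joints at [87.468, 22.042, 0.453, 0, -68.411, -14.817], TCP at [0.186, 0.597, 0.231] pointing down, gripper open.
Joint ranges: [-179.83, 179.83], [-69.29, 118.12], [-61.27, 80.66], [-181.25, 117.63], [-171.15, -9.14], [-177.46, 177.46]. Speed limits (degrees/s): [159.86, 159.86, 180, 180, 180, 180].

INTERFACE

Orientations are given as a 3x3 rotation matrix whose columns are the frame's x, y, z axes.
In Python, from station import r gives the robot as it stands. The module is installed in compiled form; this text tells all that it offers.
- The arm moves only by the tool move_arm, never from a script. Its argument "increments" is one flat list of numbers, 7 for each row, row after row: the turn, a rotation vector about the tool's x, y, z in degrees, then the shift along the tool's x, y, z in m, then the finger opening in m, from 0 to 0.087. A call has 1 to 12 rows; each row is the pose to reach, as a shift and turn from the pose commanded when the call began, along the tool's axes at that moment; what a row does not reach only later rows make up. A row lasts 1/12 s, in which the tool goes at most 41.7 mm and 7.16 degrees, less where a joint would pass 70% of its speed; a pose out of reach is approached as far as the arm can. A call with a gripper value outside its range is refused whole. The fingers move at their own pace and stop on an object; the grip force is fixed at half the most. Time passes only in rows, so rows that repeat a pose let the fingers close. It gives the time, the measured TCP pose, the force and the opening at its end, in the units of the state.
- r.sense(): the state, without advancing time (a new reading comes with each control period).
- r.capture(name): name is "scene" or "top" or "wrist"; returns the picture (400x640x3 uint8, red, green, blue); there is no depth.
- r.calibration(name): a dict with "fx", "fy", "cx", "cy" (pixels), "D" ([k1, k2, p1, p2, k3] as OpenCV has them; the pictures are not rectified), "rvec" (rotation vector, rad) and "tvec" (3), from world to camera coordinates, as OpenCV has them; the wrist camera has in their place "tool_from_camera" (4x4, takes a point from camera to tool coordinates, whose origin is the TCP and whose axes are the tool frame's). Camera axes: x right, y down, z forward; pixel columns grow to the right and rows downward; lengths in m; the calibration is good to about 2 mm. A picture is of the moment at which its call begins: read the wrist's pose just before it. calibration takes no time and is no camera call.
- r.finish_job(): hands the job in, once; it reports no verdict.
The state is a dict: "time_s": time; "joints": joint angles; "joint_velocities": joint speeds; "effort": joint torques, N m; "tcp_pos": TCP position; "ee_rot": TCP orientation; "wrist_force": force on the tool from outside, world axes, zero at the start; "moment": the same for the moment, N m; "gripper_width": opening from 0.0 (shut) to 1.0 (fully open).
Only numpy, scipy, OpenCV 4.12 (cv2) and the standard library are available. Lean on these libraries where they do the work, as an engineer would, in place of code of your own. Each camera call takes 0.05 s, during which the arm holds its last target.

## Working session

There is one attempt and no reset: what is moved stays moved. The work goes in short steps, Python scripts to look and compute and a tool call to move; the robot and the scene stay as the last step left them, time stands still between calls to the robot, and variables do not carry over. Pictures are saved under pics/ and viewed, and the job is handed in when it is done.

Besides the shell and the picture viewer there is one more tool, called after "Request:" by a JSON object that holds its "method" and its "body", one argument or row to a line. move_arm: Moves the arm, as the interface text tells. Its arguments: {"type":"object","properties":{"increments":{"type":"array","items":{"type":"number"}}},"required":["increments"]}

```bash
mkdir -p pics
cat > h.py <<'E'
import numpy as np, cv2
from station import r
def K(c): return np.array([[c["fx"],0,c["cx"]],[0,c["fy"],c["cy"]],[0,0,1.]]), np.array(c["D"],float)
def T(name, s=None):
    c=r.calibration(name)
    if "rvec" in c:
        R=cv2.Rodrigues(np.array(c["rvec"],float))[0]; return R.T, -R.T@np.array(c["tvec"],float).ravel()
    s=s or r.sense(); M=np.array(c["tool_from_camera"]); Rt=np.array(s["ee_rot"]); 
    return Rt@M[:3,:3], Rt@M[:3,3]+np.array(s["tcp_pos"])
def ray(name,px,s=None):
    k,D=K(r.calibration(name)); u=cv2.undistortPoints(np.array(px,float).reshape(-1,1,2),k,D).reshape(-1,2)
    R,o=T(name,s); d=np.c_[u,np.ones(len(u))]@R.T
    return o,d/np.linalg.norm(d,axis=1)[:,None]
def plane(name,px,z,s=None):
    o,d=ray(name,px,s); return o+d*((z-o[2])/d[:,2])[:,None]
def proj(name,P,s=None):
    k,D=K(r.calibration(name)); R,o=T(name,s); rv=cv2.Rodrigues(R.T)[0]
    return cv2.projectPoints(np.array(P,float).reshape(-1,1,3),rv,-R.T@o,k,D)[0].reshape(-1,2)
def tri(a,pa,b,pb,sa=None,sb=None):
    o1,d1=ray(a,pa,sa);o2,d2=ray(b,pb,sb);out=[]
    for x,y in zip(d1,d2):
        A=np.c_[x,-y];t=np.linalg.lstsq(A,o2-o1,rcond=None)[0];p=o1+x*t[0];q=o2+y*t[1];out.append(np.r_[(p+q)/2,np.linalg.norm(p-q)])
    return np.array(out)
def snap(name,f):
    im=r.capture(name); cv2.imwrite("pics/"+f,im[:,:,::-1]); return im
E
python3 - <<'E'
from h import *
np.set_printoptions(precision=4,suppress=True)
print(r.sense())
for n in("scene","top","wrist"):
    snap(n,n+"0.png"); print(n,T(n),r.calibration(n)["fx"])
E
```

```text
{'time_s': 0.0, 'joints': array([ 87.4698,  22.0914,   0.3783,  -0.0293, -68.4117, -14.8154]), 'joint_velocities': array([-0.1057,  0.1782,  0.0921, -0.043 , -0.013 , -0.0053]), 'effort': array([  0.0004, -39.0673,  18.7404,   4.2197,   0.011 ,  -0.0002]), 'tcp_pos': array([0.1862, 0.596 , 0.2294]), 'ee_rot': array([[-0.0006, -0.2983, -0.9545],
       [-0.0022, -0.9545,  0.2983],
       [-1.    ,  0.0022, -0.0001]]), 'wrist_force': array([ 0.5928, -0.5832,  0.0221]), 'moment': array([0.0506, 0.0342, 0.0496]), 'gripper_width': 1.0053942103382323}
scene (array([[-0.24  ,  0.7848, -0.5714],
       [ 0.9707,  0.2035, -0.1282],
       [ 0.0157, -0.5854, -0.8106]]), array([1.1485, 0.1164, 0.8884])) 391.4117413397139
top (array([[-0.0102, -0.9985,  0.054 ],
       [-0.9999,  0.0097, -0.0103],
       [ 0.0098, -0.0541, -0.9985]]), array([0.5282, 0.0258, 1.063 ])) 381.43621196510276
wrist (array([[-0.2977, -0.9187, -0.2595],
       [-0.9546,  0.2869,  0.0796],
       [ 0.0013,  0.2714, -0.9625]]), array([0.2569, 0.5737, 0.385 ])) 299.72375809249235
```

View pics/scene0.png

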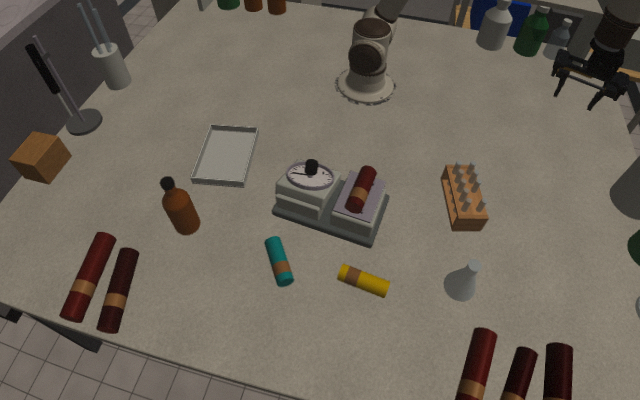

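View pics/top0.png

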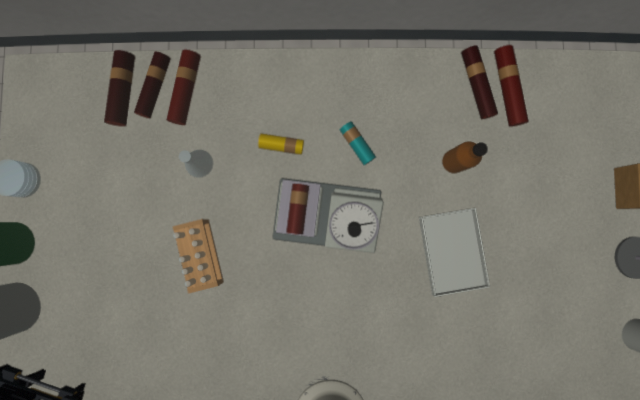

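View pics/wrist0.png

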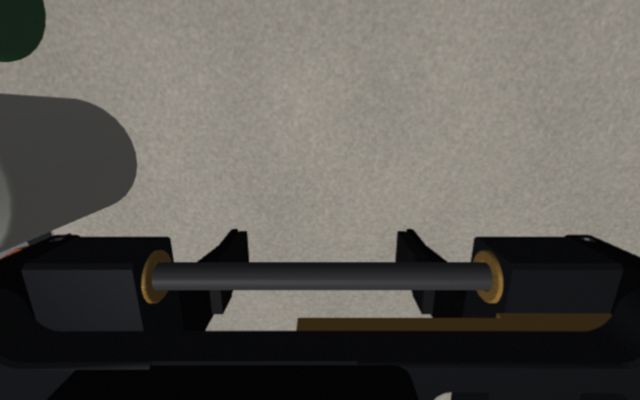

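The top view shows the tester around (328,215), with the sausage on the pan at (298,208) and the knob at (354,229). The tray is at (454,251) on the right and the rack at (198,255) on the left. I'll zoom in.

Run:
```python
import cv2
a=cv2.imread("pics/top0.png")[165:265,265:395];b=cv2.imread("pics/scene0.png")[140:255,260:400]
cv2.imwrite("pics/ztop.png",cv2.resize(a,None,fx=6,fy=6,interpolation=cv2.INTER_CUBIC))
cv2.imwrite("pics/zscene.png",cv2.resize(b,None,fx=5,fy=5,interpolation=cv2.INTER_CUBIC))
c=cv2.imread("pics/top0.png")[195:305,405:505]
cv2.imwrite("pics/ztray.png",cv2.resize(c,None,fx=5,fy=5,interpolation=cv2.INTER_CUBIC))
```

```text
(no output)
```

View pics/ztop.png

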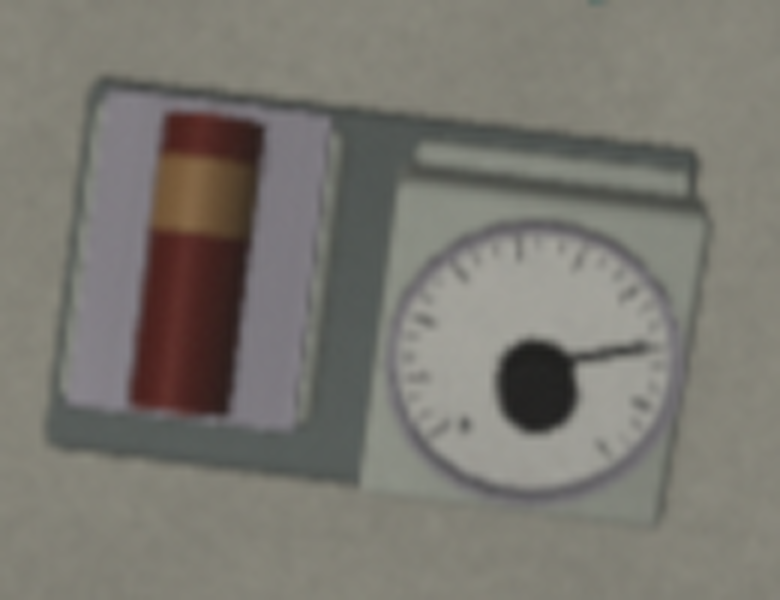

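View pics/zscene.png

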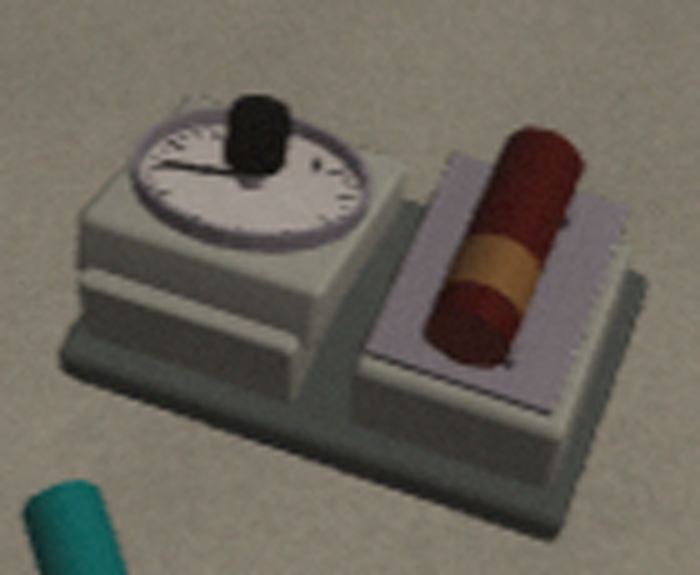

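View pics/ztray.png

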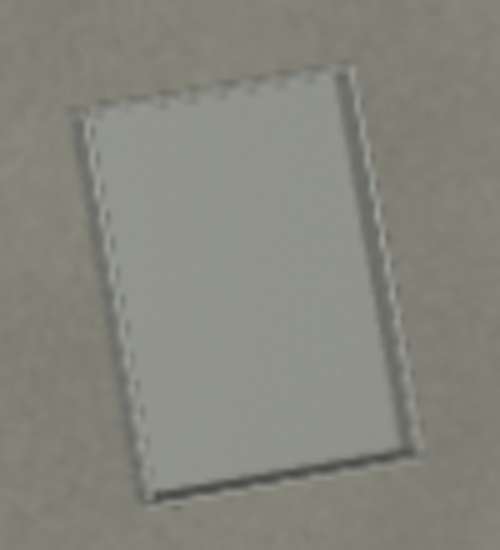

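Run:
```python
from h import *
np.set_printoptions(precision=4,suppress=True)
zt=lambda L:[(265+x/6-.4,165+y/6-.4) for x,y in L]
zs=lambda L:[(260+x/5-.4,140+y/5-.4) for x,y in L]
zy=lambda L:[(405+x/5-.4,195+y/5-.4) for x,y in L]
im=cv2.imread("pics/top0.png"); hsv=cv2.cvtColor(im,cv2.COLOR_BGR2HSV)
m=np.zeros(im.shape[:2],np.uint8); sub=hsv[170:250,275:325]; mm=(((sub[...,0]<25)|(sub[...,0]>170))&(sub[...,1]>90)).astype(np.uint8)
m[170:250,275:325]=mm
c=max(cv2.findContours(m,cv2.RETR_EXTERNAL,cv2.CHAIN_APPROX_NONE)[0],key=cv2.contourArea); box=cv2.minAreaRect(c); print("box",box)
P=plane("top",[box[0]],.131); print("sausage c",P)
P=plane("top",zt([(213,112),(182,412)]),.131);d=P[0]-P[1];print("ends",P,P.mean(0),np.linalg.norm(d),np.degrees(np.arctan2(d[1],d[0])))
P=plane("top",zt([(98,85),(335,118),(300,430),(62,405)]),.11);print("pan",P.mean(0),P)
P=plane("top",zy([(78,108),(350,68),(418,455),(147,500)]),.028);print("tray",P.mean(0),P);d=P[0]-P[3];print(np.degrees(np.arctan2(d[1],d[0])))
# dial ring centre and knob
print("dial",tri("top",zt([(536,360)]),"scene",zs([(252,180)])))
print("pin",tri("top",zt([(462,425)]),"scene",zs([(317,163)])))
print("tip",tri("top",zt([(648,347)]),"scene",zs([(162,164)])))
print("rack",plane("top",[(175,225),(206,219),(222,283),(189,292)],.1))
print("knobtop?",tri("top",zt([(537,392)]),"scene",zs([(262,110)])))
```

```text
box ((297.05206298828125, 208.44570922851562), (15.25200080871582, 49.24561309814453), 6.911227226257324)
sausage c [[0.5635 0.0791 0.131 ]]
ends [[0.6252 0.0712 0.131 ]
 [0.503  0.0847 0.131 ]] [0.5641 0.0779 0.131 ] 0.12290948449421454 -6.283007891309986
pan [0.566  0.0786 0.11  ] [[0.6392 0.1203 0.11  ]
 [0.6244 0.0213 0.11  ]
 [0.4945 0.0371 0.11  ]
 [0.5058 0.1358 0.11  ]]
tray [ 0.447  -0.3423  0.028 ] [[ 0.5428 -0.2503  0.028 ]
 [ 0.5631 -0.4016  0.028 ]
 [ 0.3516 -0.4336  0.028 ]
 [ 0.3302 -0.2835  0.028 ]]
8.888726499439969
dial [[ 0.5223 -0.0635  0.0851  0.0003]]
pin [[ 0.4949 -0.0334  0.0759  0.0024]]
tip [[ 0.5274 -0.1111  0.0897  0.    ]]
rack [[0.5257 0.3899 0.1   ]
 [0.5402 0.3111 0.1   ]
 [0.3795 0.2704 0.1   ]
 [0.3575 0.3535 0.1   ]]
knobtop? [[ 0.5096 -0.0604  0.1278  0.0009]]
```

Request:
{"method": "move_arm", "body": {
  "increments": [-5,0,0,-0.03,0.04,-0.05,0.087,-11,0,0,-0.03,0.08,-0.11,0.087,-11,0,0,-0.03,0.25,-0.335,0.087,-11,0,0,-0.03,0.25,-0.335,0.087,-11,0,0,-0.03,0.25,-0.335,0.087,-11,0,0,-0.03,0.25,-0.335,0.087,-11,0,0,-0.03,0.25,-0.335,0.087,-11,0,0,-0.03,0.25,-0.335,0.087,-11,0,0,-0.03,0.25,-0.335,0.087,-11,0,0,-0.03,0.25,-0.335,0.087,-11,0,0,-0.03,0.25,-0.335,0.087,-11,0,0,-0.03,0.25,-0.335,0.087]
}}

```text
time_s: 1.15
tcp_pos: [0.4325, 0.2559, 0.2604]
ee_rot: [[-0.0, -0.115, -0.993], [-0.0, -0.993, 0.115], [-1.0, 0.0, 0.0]]
wrist_force: [-1.0, 0.9, -0.3]
gripper_width: 1.002
```

```bash
cat >> h.py <<'E'
def to(P,xa=None,ya=None):
    s=r.sense();R=np.array(s["ee_rot"]);p=np.array(s["tcp_pos"])
    print("t",round(s["time_s"],2),"tcp",p.round(4),"J",s["joints"].round(1),"w",round(s["gripper_width"],3),"F",np.round(s["wrist_force"],1),"M",np.round(s["moment"],2))
    print("R",R.round(3).tolist())
    if P is not None: print("shift",(R.T@(np.array(P)-p)).round(4))
    if ya is not None:
        x=np.array(xa,float);x/=np.linalg.norm(x);y=np.array(ya,float);y-=x*(x@y);y/=np.linalg.norm(y)
        G=np.c_[x,y,np.cross(x,y)];print("turn",np.degrees(cv2.Rodrigues(R.T@G)[0].ravel()).round(2))
E
python3 -c "
from h import *
to([.565,.078,.25],[0,0,-1],[-.111,-.994,0])"
```

```text
t 1.15 tcp [0.4325 0.2559 0.2604] J [ 49.1   8.8 -13.5  -0.  -67.7  34.2] w 1.002 F [-1.   0.9 -0.3] M [ 0.02 -0.   -0.02]
R [[-0.0, -0.115, -0.993], [-0.0, -0.993, 0.115], [-1.0, 0.0, 0.0]]
shift [ 0.0104  0.1614 -0.1521]
turn [-0.24  0.02 -0.02]
```

Request:
{"method": "move_arm", "body": {
  "increments": [0,0,0,0.01,0.161,-0.152,0.087,0,0,0,0.01,0.161,-0.152,0.087,0,0,0,0.01,0.161,-0.152,0.087,0,0,0,0.01,0.161,-0.152,0.087,0,0,0,0.01,0.161,-0.152,0.087,0,0,0,0.01,0.161,-0.152,0.087,0,0,0,0.01,0.161,-0.152,0.087,0,0,0,0.01,0.161,-0.152,0.087,0,0,0,0.01,0.161,-0.152,0.087]
}}

```text
time_s: 1.9
tcp_pos: [0.5642, 0.0826, 0.2504]
ee_rot: [[-0.001, -0.109, -0.994], [0.0, -0.994, 0.109], [-1.0, -0.0, 0.001]]
wrist_force: [0.7, 1.0, 0.1]
gripper_width: 1.001
```

```bash
python3 -c "
from h import *
s=r.sense();to([.565,.078,.25]);snap('wrist','w1.png');snap('top','t1.png')
print(proj('wrist',[[.564,.078,.131],[.566,.0786,.11],[.5065,-.062,.128]],s))
im=cv2.imread('pics/t1.png')"
```

```text
t 1.9 tcp [0.5642 0.0826 0.2504] J [ 24.6  15.9  -5.6  -0.  -68.5  59.2] w 1.001 F [0.7 1.  0.1] M [-0.    0.04  0.  ]
R [[-0.001, -0.109, -0.994], [0.0, -0.994, 0.109], [-1.0, -0.0, 0.001]]
shift [ 0.0004  0.0045 -0.0013]
[[326.22471993 195.59205931]
 [325.14805696 188.38396541]
 [472.17709713 235.58717674]]
```

View pics/w1.png

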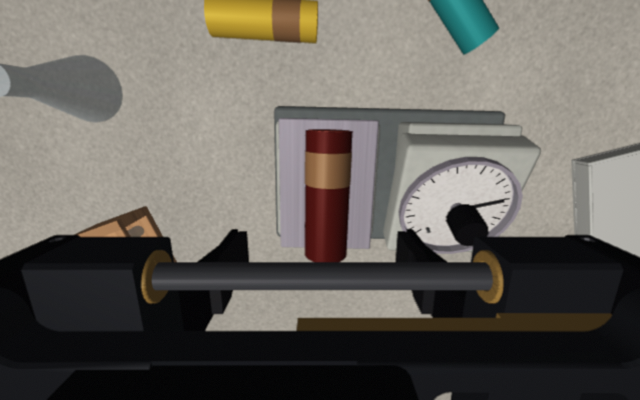

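The wrist view shows the sausage (column 328, rows 130–260) lined up between the fingers to within about 1 mm. The dial and knob are at (470,215). I'll descend and grip.

Request:
{"method": "move_arm", "body": {
  "increments": [0,0,0,0.02,0.0055,-0.001,0.087,0,0,0,0.05,0.0055,-0.001,0.087,0,0,0,0.08,0.0055,-0.001,0.087,0,0,0,0.1,0.0055,-0.001,0.087,0,0,0,0.115,0.0055,-0.001,0.087,0,0,0,0.125,0.0055,-0.001,0.087,0,0,0,0.125,0.0055,-0.001,0.087,0,0,0,0.125,0.0055,-0.001,0.087]
}}

```text
time_s: 2.67
tcp_pos: [0.5653, 0.0764, 0.126]
ee_rot: [[0.0, -0.109, -0.994], [-0.0, -0.994, 0.109], [-1.0, 0.0, -0.001]]
wrist_force: [1.0, 0.0, 1.5]
gripper_width: 0.998
```

```bash
python3 -c "
from h import *
to([.565,.078,.125]);snap('scene','s2.png')
im=cv2.imread('pics/s2.png')[100:255,240:440];cv2.imwrite('pics/s2z.png',cv2.resize(im,None,fx=4,fy=3.8,interpolation=2))"
```

```text
t 2.67 tcp [0.5653 0.0764 0.126 ] J [ 24.   22.3 -15.6   0.  -52.1  59.7] w 0.998 F [1.  0.  1.5] M [-0.02 -0.05 -0.02]
R [[0.0, -0.109, -0.994], [-0.0, -0.994, 0.109], [-1.0, 0.0, -0.001]]
shift [ 0.001  -0.0016  0.0005]
```

View pics/s2z.png

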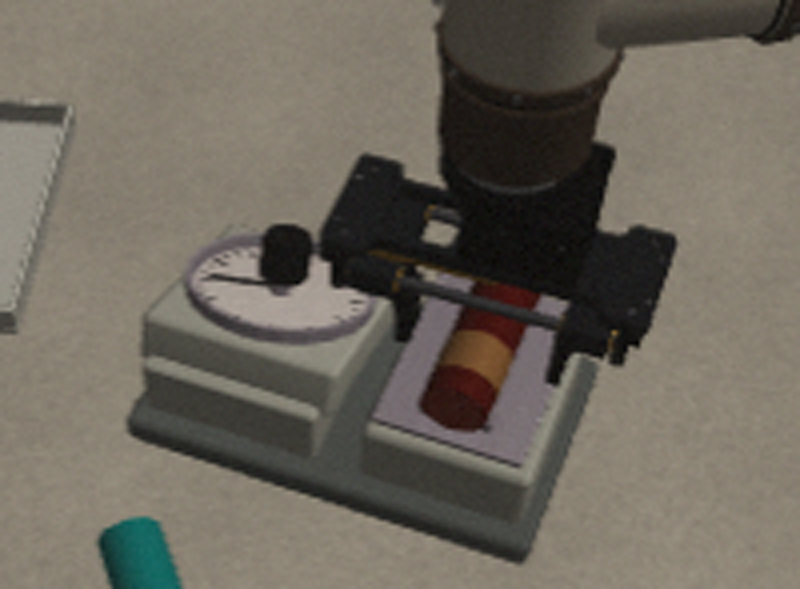

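The fingers straddle the sausage just above the pan and there's no contact yet. Closing now.

Request:
{"method": "move_arm", "body": {
  "increments": [0,0,0,0,-0.001,0,0.07,0,0,0,0,-0.001,0,0.06,0,0,0,0,-0.001,0,0.05,0,0,0,0,-0.001,0,0.03,0,0,0,0,-0.001,0,0.02,0,0,0,0,-0.001,0,0.02,0,0,0,0,-0.001,0,0.02,0,0,0,0,-0.001,0,0.02,0,0,0,0,-0.001,0,0.02,0,0,0,0,-0.001,0,0.02]
}}

```text
time_s: 3.55
tcp_pos: [0.5654, 0.0766, 0.1255]
ee_rot: [[0.0, -0.111, -0.994], [-0.0, -0.994, 0.111], [-1.0, 0.0, -0.0]]
wrist_force: [0.3, -0.4, -0.1]
gripper_width: 0.475
```

Request:
{"method": "move_arm", "body": {
  "increments": [0,0,0,-0.003,-0.001,0,0.02,0,0,0,-0.01,-0.001,0,0.02,0,0,0,-0.02,-0.001,0,0.02,0,0,0,-0.035,-0.001,0,0.02,0,0,0,-0.05,-0.001,0,0.02,0,0,0,-0.07,-0.001,0,0.02,0,0,0,-0.09,-0.001,0,0.02,0,0,0,-0.105,-0.001,0,0.02,0,0,0,-0.115,-0.001,0,0.02,0,0,0,-0.12,-0.001,0,0.02]
}}

```text
time_s: 4.38
tcp_pos: [0.566, 0.0778, 0.248]
ee_rot: [[0.003, -0.11, -0.994], [0.001, -0.994, 0.11], [-1.0, -0.002, -0.003]]
wrist_force: [0.5, 0.7, -2.4]
gripper_width: 0.474
```

```bash
python3 -c "
from h import *
to([.447,-.342,.25],[0,0,-1],[.1545,-.988,0]);snap('scene','s3.png')
im=cv2.imread('pics/s3.png')[60:255,180:440];cv2.imwrite('pics/s3z.png',cv2.resize(im,None,fx=3,fy=3,interpolation=2))"
```

```text
t 4.38 tcp [0.566  0.0778 0.248 ] J [ 24.1  16.   -5.8   0.  -67.9  59.6] w 0.474 F [ 0.5  0.7 -2.4] M [ 0.01 -0.01  0.01]
R [[0.003, -0.11, -0.994], [0.001, -0.994, 0.11], [-1.0, -0.002, -0.003]]
shift [-0.0029  0.4304  0.0719]
turn [-15.23  -0.2    0.07]
```

View pics/s3z.png

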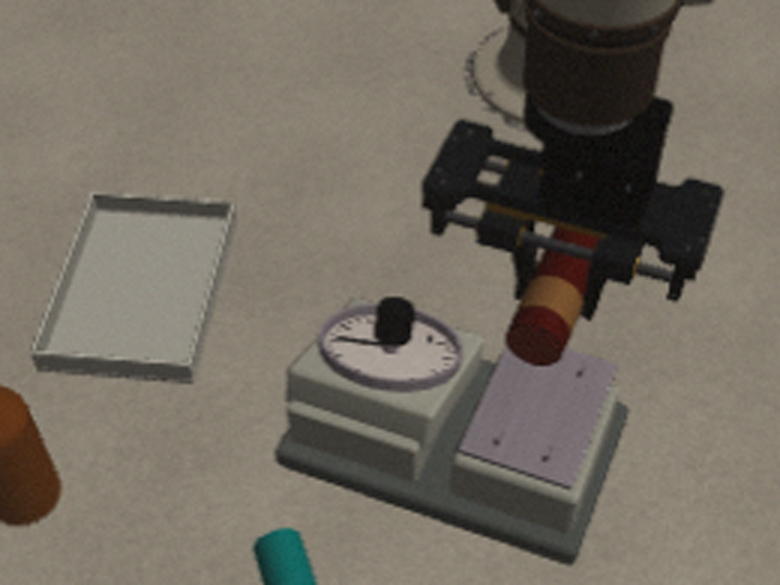

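The sausage is held level and clear of the pan. I'll carry it to the tray in two legs.

Request:
{"method": "move_arm", "body": {
  "increments": [-1,0,0,0,0.01,0,0.02,-2,0,0,0,0.03,0.005,0.02,-3,0,0,0,0.055,0.01,0.02,-4,0,0,0,0.085,0.015,0.02,-5,0,0,0,0.115,0.02,0.02,-6,0,0,0,0.145,0.025,0.02,-7,0,0,0,0.175,0.03,0.02,-8,0,0,0,0.205,0.035,0.02,-9,0,0,0,0.235,0.04,0.02,-10,0,0,0,0.265,0.045,0.02,-11,0,0,0,0.29,0.05,0.02,-12,0,0,0,0.305,0.052,0.02]
}}

```text
time_s: 5.43
tcp_pos: [0.4783, -0.2216, 0.2445]
ee_rot: [[-0.003, 0.097, -0.995], [0.001, -0.995, -0.097], [-1.0, -0.001, 0.003]]
wrist_force: [1.1, 0.7, -2.0]
gripper_width: 0.477
```

```bash
python3 -c "
from h import *
to([.447,-.342,.20],[0,0,-1],[.1545,-.988,0])"
```

```text
t 5.43 tcp [ 0.4783 -0.2216  0.2445] J [ -7.2  12.  -11.8  -0.  -66.4 102.8] w 0.477 F [ 1.1  0.7 -2. ] M [ 0.02 -0.05  0.01]
R [[-0.003, 0.097, -0.995], [0.001, -0.995, -0.097], [-1.0, -0.001, 0.003]]
shift [0.0445 0.1168 0.0427]
turn [-3.32  0.15  0.05]
```

Request:
{"method": "move_arm", "body": {
  "increments": [-1,0,0,0.005,0.02,0.007,0.02,-2,0,0,0.015,0.045,0.015,0.02,-3,0,0,0.025,0.07,0.023,0.02,-3,0,0,0.035,0.09,0.032,0.02,-3,0,0,0.045,0.105,0.04,0.02,-3,0,0,0.045,0.11,0.042,0.02,-3,0,0,0.045,0.11,0.042,0.02,-3,0,0,0.045,0.11,0.042,0.02]
}}

```text
time_s: 6.1
tcp_pos: [0.4491, -0.3333, 0.2004]
ee_rot: [[-0.0, 0.15, -0.989], [0.0, -0.989, -0.15], [-1.0, -0.0, 0.0]]
wrist_force: [-1.3, -0.2, -1.9]
gripper_width: 0.473
```

```bash
python3 -c "
from h import *
to([.447,-.342,.023],[0,0,-1],[.1545,-.988,0]);snap('scene','s4.png');snap('top','t4.png')
im=cv2.imread('pics/s4.png')[60:255,130:390];cv2.imwrite('pics/s4z.png',cv2.resize(im,None,fx=3,fy=3,interpolation=2))"
```

```text
t 6.1 tcp [ 0.4491 -0.3333  0.2004] J [-20.   17.1 -11.5  -0.  -61.4 118.6] w 0.473 F [-1.3 -0.2 -1.9] M [-0.02 -0.    0.03]
R [[-0.0, 0.15, -0.989], [0.0, -0.989, -0.15], [-1.0, -0.0, 0.0]]
shift [0.1774 0.0084 0.0033]
turn [-0.26  0.02  0.01]
```

View pics/s4z.png

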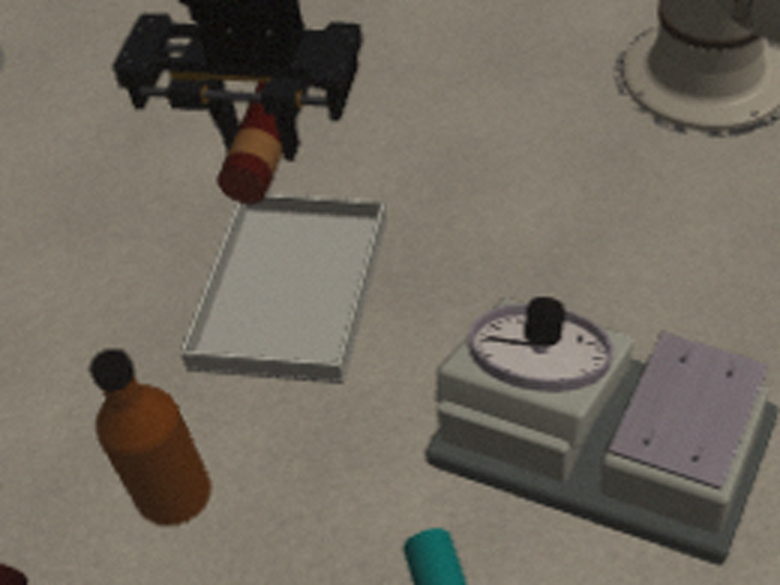

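View pics/t4.png

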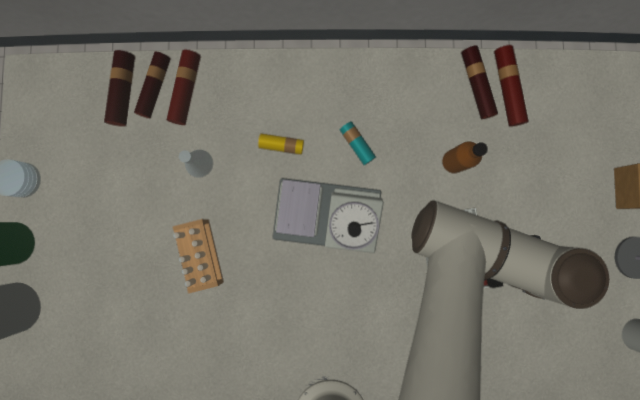

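The tray and tester haven't moved. I'll lower the sausage to just above the tray floor.

Request:
{"method": "move_arm", "body": {
  "increments": [0,0,0,0.01,0.0085,0.003,0.02,0,0,0,0.03,0.0085,0.003,0.02,0,0,0,0.05,0.0085,0.003,0.02,0,0,0,0.075,0.0085,0.003,0.02,0,0,0,0.1,0.0085,0.003,0.02,0,0,0,0.12,0.0085,0.003,0.02,0,0,0,0.14,0.0085,0.003,0.02,0,0,0,0.155,0.0085,0.003,0.02,0,0,0,0.165,0.0085,0.003,0.02,0,0,0,0.172,0.0085,0.003,0.02,0,0,0,0.175,0.0085,0.003,0.02,0,0,0,0.175,0.0085,0.003,0.02]
}}

```text
time_s: 7.2
tcp_pos: [0.4475, -0.3422, 0.0253]
ee_rot: [[-0.0, 0.151, -0.989], [0.0, -0.989, -0.151], [-1.0, -0.0, 0.0]]
wrist_force: [-0.3, 0.9, -2.0]
gripper_width: 0.473
```

Request:
{"method": "move_arm", "body": {
  "increments": [0,0,0,0.001,0,0,0.02,0,0,0,0.002,0,0,0.02,0,0,0,0.003,0,0,0.02,0,0,0,0.003,0,0,0.02,0,0,0,0.003,0,0,0.02]
}}

```text
time_s: 7.62
tcp_pos: [0.4475, -0.3423, 0.0229]
ee_rot: [[0.001, 0.15, -0.989], [-0.0, -0.989, -0.15], [-1.0, 0.0, -0.001]]
wrist_force: [-0.2, 0.1, -1.3]
gripper_width: 0.474
```

Request:
{"method": "move_arm", "body": {
  "increments": [0,0,0,0.001,0,0,0.02,0,0,0,0.002,0,0,0.02,0,0,0,0.003,0,0,0.02,0,0,0,0.003,0,0,0.02,0,0,0,0.003,0,0,0.02]
}}

```text
time_s: 8.03
tcp_pos: [0.4474, -0.3422, 0.0195]
ee_rot: [[0.0, 0.15, -0.989], [-0.0, -0.989, -0.15], [-1.0, 0.0, -0.0]]
wrist_force: [-0.4, 0.4, -0.4]
gripper_width: 0.479
```

Request:
{"method": "move_arm", "body": {
  "increments": [0,0,0,0.001,0,0,0.02,0,0,0,0.0015,0,0,0.02,0,0,0,0.0015,0,0,0.02]
}}

```text
time_s: 8.28
tcp_pos: [0.4474, -0.3423, 0.0195]
ee_rot: [[0.0, 0.151, -0.989], [-0.0, -0.989, -0.151], [-1.0, 0.0, 0.0]]
wrist_force: [-2.7, 2.4, 7.9]
gripper_width: 0.475
```

The sausage is on the tray floor, with 8 N upward on the wrist. Releasing slowly.

Request:
{"method": "move_arm", "body": {
  "increments": [0,0,0,-0.001,0,0,0.043,0,0,0,-0.001,0,0,0.046,0,0,0,-0.001,0,0,0.05,0,0,0,-0.001,0,0,0.056,0,0,0,-0.001,0,0,0.062,0,0,0,-0.001,0,0,0.066,0,0,0,-0.001,0,0,0.066]
}}

```text
time_s: 8.87
tcp_pos: [0.4473, -0.3422, 0.0189]
ee_rot: [[-0.0, 0.15, -0.989], [0.0, -0.989, -0.15], [-1.0, -0.0, 0.0]]
wrist_force: [-0.0, 0.1, -0.2]
gripper_width: 0.733
```

Request:
{"method": "move_arm", "body": {
  "increments": [0,0,0,-0.01,0,0,0.066,0,0,0,-0.03,0,0,0.066,0,0,0,-0.06,0,0,0.066,0,0,0,-0.1,0,0,0.066,0,0,0,-0.14,0,0,0.066,0,0,0,-0.18,0,0,0.066,0,0,0,-0.2,0,0,0.066,0,0,0,-0.2,0,0,0.066]
}}

```text
time_s: 9.53
tcp_pos: [0.4499, -0.3438, 0.2265]
ee_rot: [[0.012, 0.151, -0.988], [-0.007, -0.988, -0.151], [-1.0, 0.008, -0.011]]
wrist_force: [0.6, -0.5, 0.6]
gripper_width: 0.761
```

```bash
python3 -c "
from h import *
to(None);snap('scene','s5.png')
im=cv2.imread('pics/s5.png')[60:255,130:390];cv2.imwrite('pics/s5z.png',cv2.resize(im,None,fx=3,fy=3,interpolation=2))"
```

```text
t 9.53 tcp [ 0.4499 -0.3438  0.2265] J [-2.090e+01  1.610e+01 -8.900e+00  1.000e-01 -6.420e+01  1.196e+02] w 0.761 F [ 0.6 -0.5  0.6] M [-0.08 -0.06  0.04]
R [[0.012, 0.151, -0.988], [-0.007, -0.988, -0.151], [-1.0, 0.008, -0.011]]
```

View pics/s5z.png

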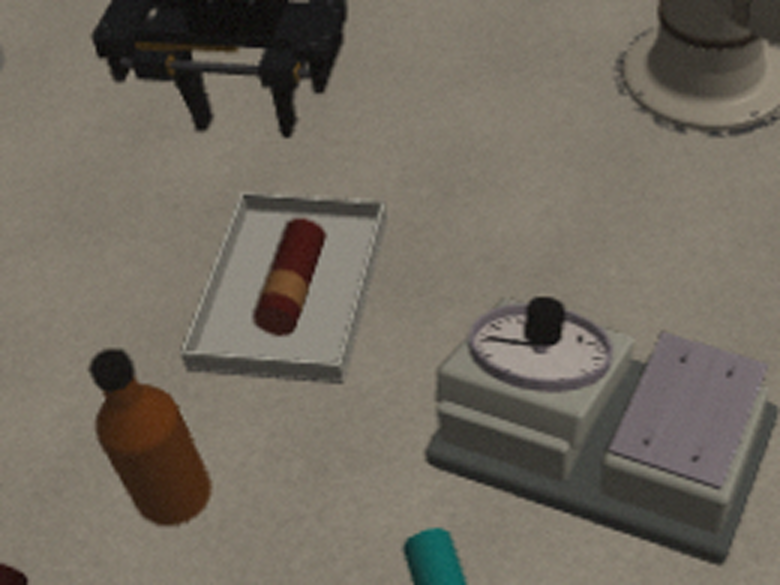

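The sausage lies in the tray, let go and near its centre; the tray and tester haven't moved. Next I move above the knob, winding joint 6 back as I go.

Request:
{"method": "move_arm", "body": {
  "increments": [7,0,0,-0.01,-0.02,0,0.087,14,0,0,-0.02,-0.05,0,0.087,21,0,0,-0.03,-0.08,0.005,0.087,28,0,0,-0.03,-0.11,0.005,0.087,35,0,0,-0.03,-0.14,0.005,0.087,42,0,0,-0.03,-0.17,0.01,0.087,49,0,0,-0.03,-0.2,0.01,0.087,56,0,0,-0.03,-0.22,0.01,0.087,63,0,0,-0.03,-0.24,0.01,0.087,70,0,0,-0.03,-0.25,0.01,0.087,77,0,0,-0.03,-0.255,0.01,0.087,84,0,0,-0.03,-0.26,0.01,0.087]
}}

```text
time_s: 10.58
tcp_pos: [0.3972, -0.086, 0.2481]
ee_rot: [[-0.002, -0.969, -0.248], [0.0, -0.248, 0.969], [-1.0, 0.002, 0.001]]
wrist_force: [0.4, -1.0, 0.2]
gripper_width: 1.0
```

Request:
{"method": "move_arm", "body": {
  "increments": [7,0,0,0,0,0,0.087,14,0,0,0,0,0,0.087,21,0,0,0,0,0,0.087,28,0,0,0,0,0,0.087,35,0,0,0,0,0,0.087,42,0,0,0,0,0,0.087,49,0,0,0,0,0,0.087,56,0,0,0,0,0,0.087,63,0,0,0,0,0,0.087,70,0,0,0,0,0,0.087,77,0,0,0,0,0,0.087,84,0,0,0,0,0,0.087]
}}

```text
time_s: 11.58
tcp_pos: [0.3973, -0.0867, 0.2479]
ee_rot: [[-0.003, -0.347, 0.938], [-0.0, 0.938, 0.347], [-1.0, 0.001, -0.003]]
wrist_force: [-0.2, -0.4, -0.1]
gripper_width: 0.997
```

```bash
python3 -c "
from h import *
a=np.radians(70)
to([.480,-.059,.2],[.341,-.038,-.939],[np.cos(a),np.sin(a),0])"
```

```text
t 11.58 tcp [ 0.3973 -0.0867  0.2479] J [ 10.8  -0.7 -25.8  -0.  -65.1 -80.5] w 0.997 F [-0.2 -0.4 -0.1] M [ 0.08 -0.15 -0.04]
R [[-0.003, -0.347, 0.938], [-0.0, 0.938, 0.347], [-1.0, 0.001, -0.003]]
shift [ 0.0476 -0.0027  0.0873]
turn [ 39.08 -20.5   -2.46]
```

Request:
{"method": "move_arm", "body": {
  "increments": [39,-20.5,-2.5,0.047,-0.0027,0.087,0.087,39,-20.5,-2.5,0.047,-0.0027,0.087,0.087,39,-20.5,-2.5,0.047,-0.0027,0.087,0.087,39,-20.5,-2.5,0.047,-0.0027,0.087,0.087,39,-20.5,-2.5,0.047,-0.0027,0.087,0.087,39,-20.5,-2.5,0.047,-0.0027,0.087,0.087,39,-20.5,-2.5,0.047,-0.0027,0.087,0.087,39,-20.5,-2.5,0.047,-0.0027,0.087,0.087,39,-20.5,-2.5,0.047,-0.0027,0.087,0.087,39,-20.5,-2.5,0.047,-0.0027,0.087,0.087]
}}

```text
time_s: 12.42
tcp_pos: [0.481, -0.0585, 0.202]
ee_rot: [[0.344, 0.308, 0.887], [-0.036, 0.948, -0.315], [-0.938, 0.076, 0.337]]
wrist_force: [0.1, -0.3, -0.7]
gripper_width: 0.994
```

```bash
python3 -c "
from h import *
a=np.radians(70)
to([.480,-.059,.2],[.341,-.038,-.939],[np.cos(a),np.sin(a),0])
s=r.sense();snap('wrist','w6.png');snap('top','t6.png')
n=np.array([-.341,.038,.939]);d=np.array([.5223,-.0635,.085])
print(proj('wrist',[d,d+.046*n,d+.034*n],s))
im=cv2.imread('pics/w6.png')
"
```

```text
t 12.42 tcp [ 0.481  -0.0585  0.202 ] J [  16.7    0.2  -40.4   14.8  -31.5 -136.9] w 0.994 F [ 0.1 -0.3 -0.7] M [0.07 0.55 0.03]
R [[0.344, 0.308, 0.887], [-0.036, 0.948, -0.315], [-0.938, 0.076, 0.337]]
shift [ 0.0016 -0.0009 -0.0014]
turn [ 0.45  0.12 -0.16]
[[321.07522544 193.48425277]
 [321.12906181 207.82178338]
 [321.11322581 203.60394127]]
```

View pics/w6.png

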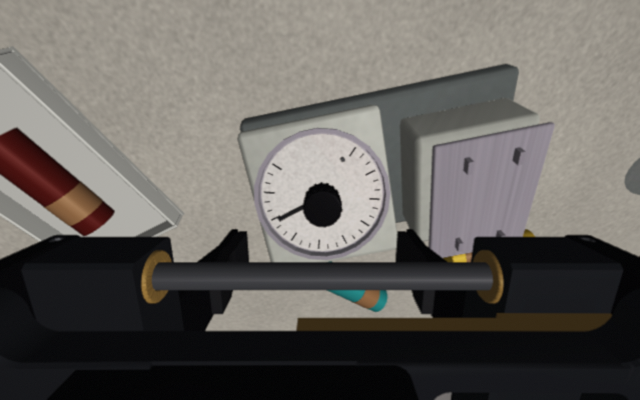

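View pics/t6.png

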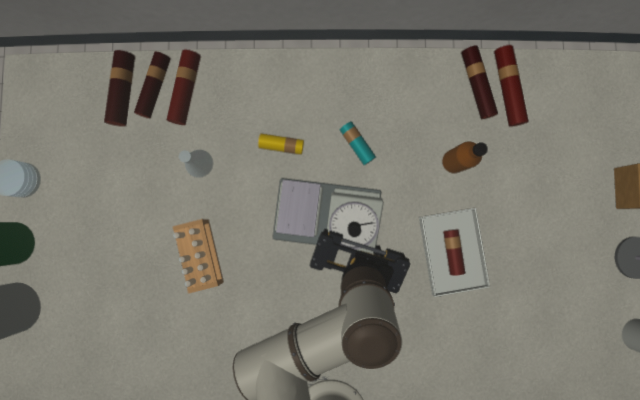

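Run:
```python
from h import *
np.set_printoptions(precision=4,suppress=True)
im=cv2.imread('pics/w6.png');g=cv2.cvtColor(im,cv2.COLOR_BGR2GRAY)
m=((g<50)*255).astype(np.uint8);m[:, :250]=0;m[:,390:]=0;m[232:]=0;m[:150]=0
m=cv2.morphologyEx(m,cv2.MORPH_OPEN,np.ones((7,7)))
c=max(cv2.findContours(m,0,1)[0],key=cv2.contourArea);k=cv2.minEnclosingCircle(c);print("knob",k,cv2.boundingRect(c))
w=((g>125)*255).astype(np.uint8)
w[:, :250]=0;w[:,395:]=0;w[258:]=0;w[:120]=0
w=cv2.morphologyEx(w,cv2.MORPH_CLOSE,np.ones((5,5)))
cs=sorted(cv2.findContours(w,0,1)[0],key=cv2.contourArea)[-2:]
for c in cs: print(cv2.fitEllipse(cv2.convexHull(c)),cv2.contourArea(c))
z=im[120:260,240:400].copy();cv2.imwrite('pics/w6z.png',cv2.resize(z,None,fx=4,fy=4,interpolation=2))
s=r.sense();n=np.array([-.341,.038,.939]);d=np.array([.5223,-.0635,.085])
th=np.linspace(0,2*np.pi,60);u=np.array([.939,-.105,.345]);u-=n*(n@u);u/=np.linalg.norm(u);v=np.cross(n,u)
for h,rad in((0.0,.06),(.046,.016),(.014,.016)):
    q=proj('wrist',d+h*n+rad*(np.cos(th)[:,None]*u+np.sin(th)[:,None]*v),s);print(h,cv2.fitEllipse(q.astype(np.float32)),q.min(0),q.max(0))
```

```text
knob ((322.0, 204.5), 21.10104751586914) (304, 184, 37, 42)
((318.15576171875, 197.28286743164062), (175.97352600097656, 189.00682067871094), 71.14447784423828) 18680.0
0.0 ((320.8760681152344, 189.58897399902344), (120.95660400390625, 124.7747802734375), 90.05371856689453) [258.5255 129.1957] [383.2416 250.0667]
0.046 ((320.9545593261719, 206.9879150390625), (37.459625244140625, 39.2275390625), 89.87876892089844) [301.341  188.2818] [340.5668 225.7176]
0.014 ((320.9292907714844, 196.6307373046875), (33.60164260864258, 34.84117126464844), 89.9692611694336) [303.5091 179.8512] [338.348  213.4314]
```

View pics/w6z.png

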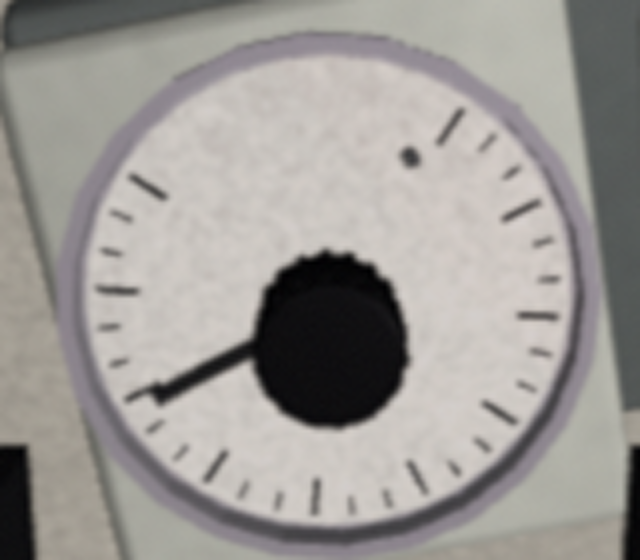

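The wrist view shows the dial centre near (322,192), the knob top at (323,209), the pointer at lower left and the pin at upper right. My estimate is 1–2 mm off, so I correct it and approach along the axis.

Request:
{"method": "move_arm", "body": {
  "increments": [0.4,0,0,0.015,0.0004,0.0004,0.07,0.4,0,0,0.035,0.0004,0.0004,0.07,0.4,0,0,0.05,0.0004,0.0004,0.07,0.4,0,0,0.065,0.0004,0.0004,0.07,0.4,0,0,0.08,0.0004,0.0004,0.07,0.4,0,0,0.09,0.0004,0.0004,0.07,0.4,0,0,0.095,0.0004,0.0004,0.07,0.4,0,0,0.095,0.0004,0.0004,0.07,0.4,0,0,0.095,0.0004,0.0004,0.07]
}}

```text
time_s: 13.27
tcp_pos: [0.5142, -0.0621, 0.1128]
ee_rot: [[0.343, 0.315, 0.885], [-0.037, 0.946, -0.322], [-0.938, 0.078, 0.336]]
wrist_force: [0.1, 0.9, 0.5]
gripper_width: 0.806
```

```bash
python3 -c "
from h import *
d=np.array([.5223,-.0635,.085]);n=np.array([-.341,.038,.939])
to(d+.026*n,-n,[np.cos(1.222),np.sin(1.222),0])
snap('wrist','w7.png');snap('scene','s7.png')
im=cv2.imread('pics/s7.png')[100:250,220:420];cv2.imwrite('pics/s7z.png',cv2.resize(im,None,fx=4,fy=4,interpolation=2))"
```

```text
t 13.27 tcp [ 0.5142 -0.0621  0.1128] J [  12.6   11.   -48.1   28.9  -13.3 -149. ] w 0.806 F [0.1 0.9 0.5] M [ 0.05  0.5  -0.04]
R [[0.343, 0.315, 0.885], [-0.037, 0.946, -0.322], [-0.938, 0.078, 0.336]]
shift [ 0.003  -0.0009 -0.0016]
turn [-0.02  0.11 -0.11]
```

View pics/s7z.png

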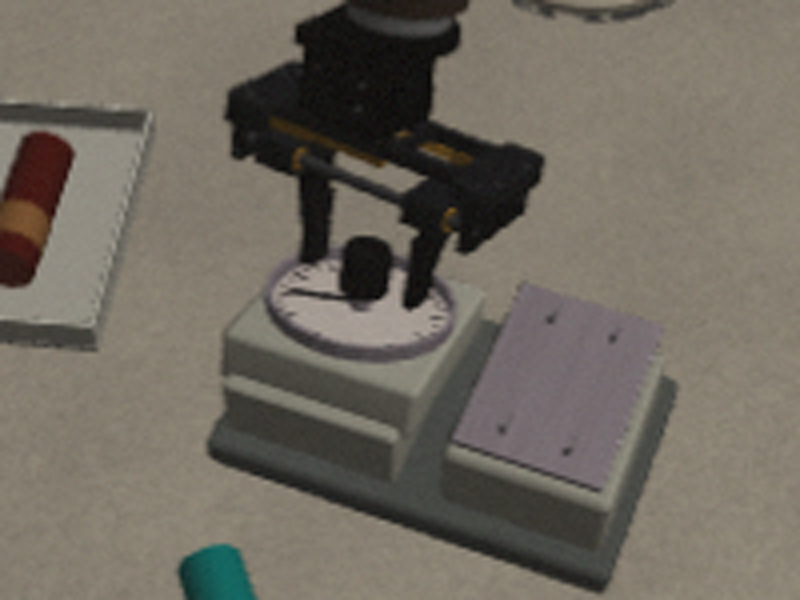

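View pics/w7.png

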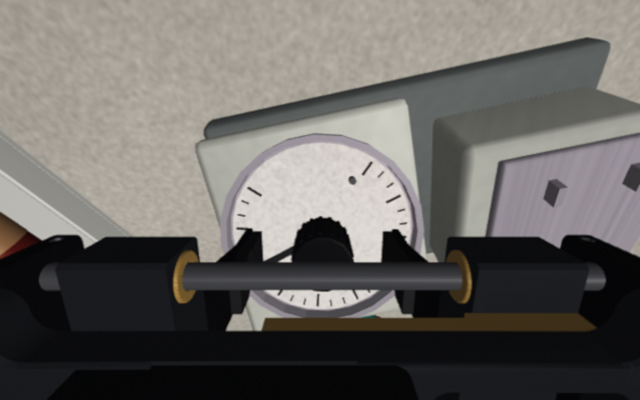

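The fingers straddle the knob and are centred to about 1 mm. Joint 5 is near its limit but stays constant while turning. Closing on the knob.

Request:
{"method": "move_arm", "body": {
  "increments": [0,0,0,0,0.0002,0,0.055,0,0,0,0,0.0002,0,0.045,0,0,0,0,0.0002,0,0.035,0,0,0,0,0.0002,0,0.02,0,0,0,0,0.0002,0,0.015,0,0,0,0,0.0002,0,0.015,0,0,0,0,0.0002,0,0.015,0,0,0,0,0.0002,0,0.015]
}}

```text
time_s: 14.03
tcp_pos: [0.5139, -0.0617, 0.1132]
ee_rot: [[0.344, 0.315, 0.885], [-0.037, 0.946, -0.322], [-0.938, 0.078, 0.337]]
wrist_force: [-0.7, -1.0, 1.3]
gripper_width: 0.358
```

```bash
python3 -c "
from h import *
to(None)"
```

```text
t 14.03 tcp [ 0.5139 -0.0617  0.1132] J [  12.7   10.9  -48.2   29.   -13.3 -149.1] w 0.358 F [-0.7 -1.   1.3] M [-0.24  0.56 -0.09]
R [[0.344, 0.315, 0.885], [-0.037, 0.946, -0.322], [-0.938, 0.078, 0.337]]
```

Request:
{"method": "move_arm", "body": {
  "increments": [-4,0,0,0,0,0,0.015,-9,0,0,0,0,0,0.015,-14,0,0,0,0,0,0.015,-19,0,0,0,0,0,0.015,-24,0,0,0,0,0,0.015,-29,0,0,0,0,0,0.015,-30,0,0,0,0,0,0.015,-30,0,0,0,0,0,0.015]
}}

```text
time_s: 14.7
tcp_pos: [0.5139, -0.0616, 0.1131]
ee_rot: [[0.344, -0.169, 0.924], [-0.036, 0.981, 0.193], [-0.938, -0.1, 0.331]]
wrist_force: [-0.9, -0.3, 1.8]
gripper_width: 0.361
```

```bash
python3 -c "
from h import *
to(None);snap('wrist','w8.png');snap('scene','s8.png')
im=cv2.imread('pics/s8.png')[100:250,220:420];cv2.imwrite('pics/s8z.png',cv2.resize(im,None,fx=4,fy=4,interpolation=2))"
```

```text
t 14.7 tcp [ 0.5139 -0.0616  0.1131] J [  12.7   10.9  -48.2   29.   -13.3 -119.1] w 0.361 F [-0.9 -0.3  1.8] M [-0.02  0.76 -0.01]
R [[0.344, -0.169, 0.924], [-0.036, 0.981, 0.193], [-0.938, -0.1, 0.331]]
```

View pics/w8.png

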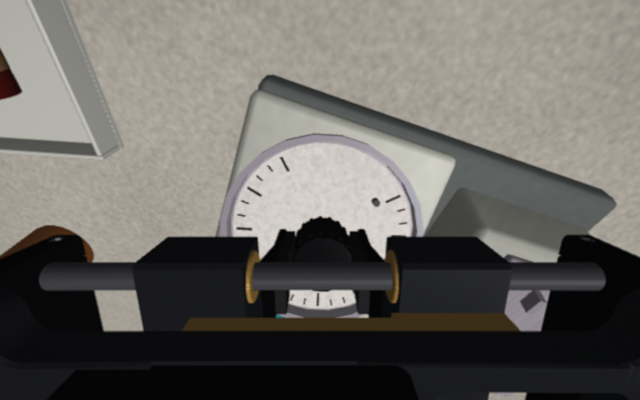

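View pics/s8z.png

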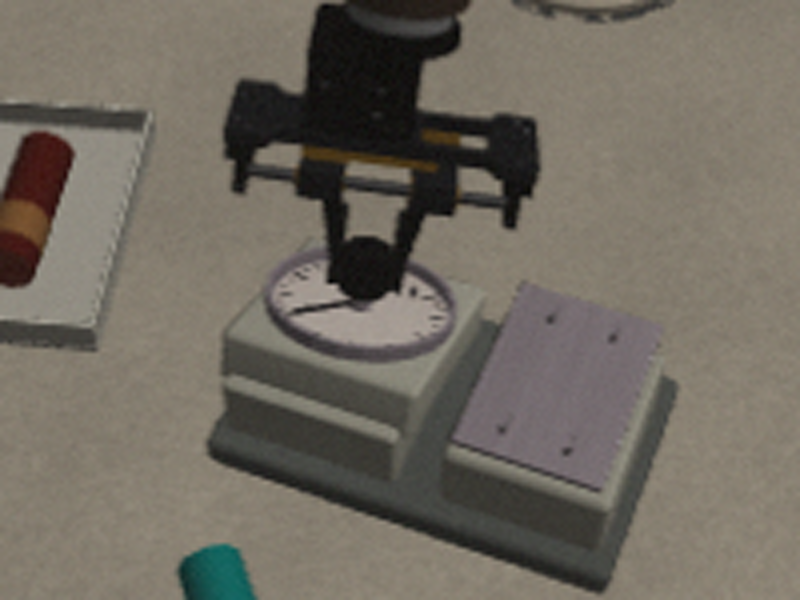

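The knob turns with the jaws and the pointer has moved about 30°. About 171° remain, so I continue.

Request:
{"method": "move_arm", "body": {
  "increments": [-5,0,0,0,0,0,0.015,-11,0,0,0,0,0,0.015,-17,0,0,0,0,0,0.015,-23,0,0,0,0,0,0.015,-29,0,0,0,0,0,0.015,-35,0,0,0,0,0,0.015,-41,0,0,0,0,0,0.015,-47,0,0,0,0,0,0.015,-53,0,0,0,0,0,0.015,-59,0,0,0,0,0,0.015,-65,0,0,0,0,0,0.015,-70,0,0,0,0,0,0.015]
}}

```text
time_s: 15.8
tcp_pos: [0.5135, -0.0615, 0.113]
ee_rot: [[0.344, -0.927, 0.153], [-0.037, 0.149, 0.988], [-0.938, -0.345, 0.018]]
wrist_force: [-2.7, 2.2, 3.7]
gripper_width: 0.362
```

Request:
{"method": "move_arm", "body": {
  "increments": [-5,0,0,0,0,0,0.015,-11,0,0,0,0,0,0.015,-17,0,0,0,0,0,0.015,-23,0,0,0,0,0,0.015,-29,0,0,0,0,0,0.015,-35,0,0,0,0,0,0.015,-41,0,0,0,0,0,0.015,-47,0,0,0,0,0,0.015,-53,0,0,0,0,0,0.015,-59,0,0,0,0,0,0.015,-65,0,0,0,0,0,0.015,-70,0,0,0,0,0,0.015]
}}

```text
time_s: 16.8
tcp_pos: [0.5133, -0.0618, 0.1129]
ee_rot: [[0.343, -0.461, -0.819], [-0.037, -0.877, 0.478], [-0.939, -0.133, -0.318]]
wrist_force: [-2.8, 1.9, 2.3]
gripper_width: 0.362
```

```bash
python3 -c "
from h import *
to(None);snap('top','t9.png');snap('scene','s9.png')
s=r.sense();print('Mx',np.array(s['ee_rot'])[:,0]@s['moment'])
im=cv2.imread('pics/s9.png')[100:250,220:420];cv2.imwrite('pics/s9z.png',cv2.resize(im,None,fx=4,fy=4,interpolation=2))"
```

```text
t 16.8 tcp [ 0.5133 -0.0618  0.1129] J [ 12.7  10.9 -48.2  28.9 -13.4  21.1] w 0.362 F [-2.8  1.9  2.3] M [-0.23  1.31 -0.17]
R [[0.343, -0.461, -0.819], [-0.037, -0.877, 0.478], [-0.939, -0.133, -0.318]]
Mx -0.04244832165712958
```

View pics/s9z.png

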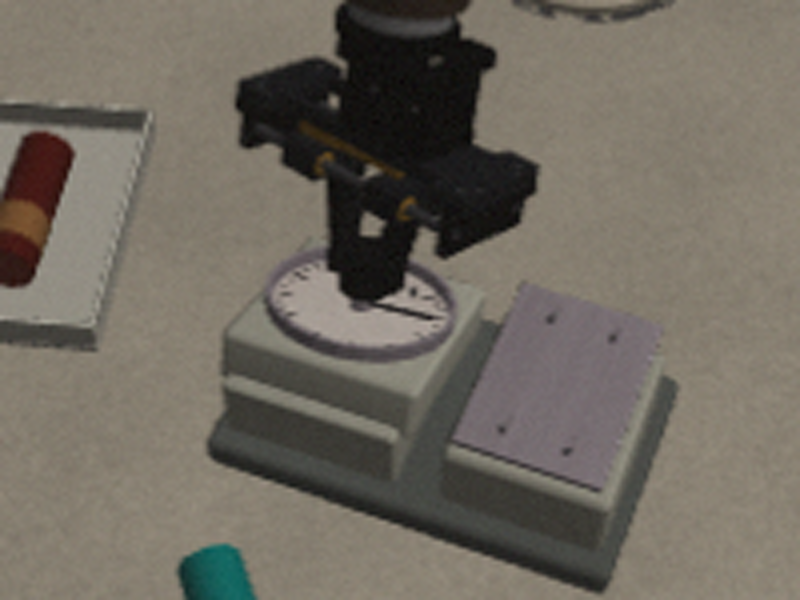

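The pointer now points toward own +y, about 30° from the pin. I'll turn another 25° and then creep.

Request:
{"method": "move_arm", "body": {
  "increments": [-4,0,0,0,0,0,0.015,-8,0,0,0,0,0,0.015,-13,0,0,0,0,0,0.015,-18,0,0,0,0,0,0.015,-22,0,0,0,0,0,0.015,-25,0,0,0,0,0,0.015,-25,0,0,0,0,0,0.015,-25,0,0,0,0,0,0.015]
}}

```text
time_s: 17.57
tcp_pos: [0.5134, -0.0619, 0.1129]
ee_rot: [[0.343, -0.078, -0.936], [-0.037, -0.997, 0.07], [-0.939, 0.011, -0.345]]
wrist_force: [-3.6, -0.4, 4.4]
gripper_width: 0.362
```

```bash
python3 -c "
from h import *
to(None);snap('scene','s10.png')
s=r.sense();print('Mx',np.array(s['ee_rot'])[:,0]@s['moment'])
im=cv2.imread('pics/s10.png')[140:200,270:350];cv2.imwrite('pics/s10z.png',cv2.resize(im,None,fx=8,fy=8,interpolation=2))"
```

```text
t 17.57 tcp [ 0.5134 -0.0619  0.1129] J [ 12.7  10.9 -48.2  28.9 -13.3  45.7] w 0.362 F [-3.6 -0.4  4.4] M [-0.73  1.32 -0.28]
R [[0.343, -0.078, -0.936], [-0.037, -0.997, 0.07], [-0.939, 0.011, -0.345]]
Mx -0.03759123782642758
```

View pics/s10z.png

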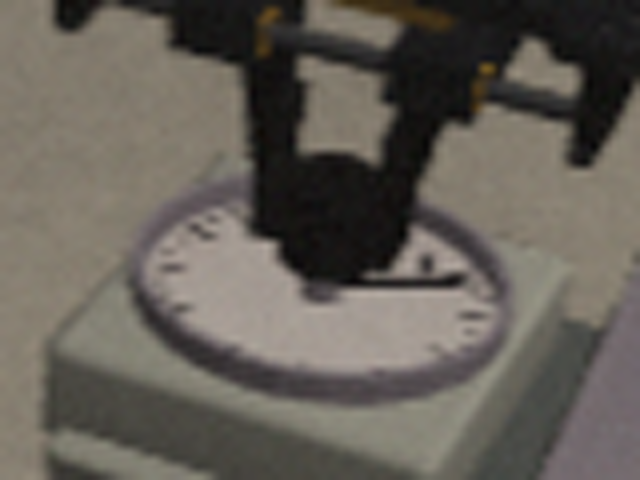

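Request:
{"method": "move_arm", "body": {
  "increments": [-1,0,0,0,0,0,0.015,-2,0,0,0,0,0,0.015,-3,0,0,0,0,0,0.015,-4,0,0,0,0,0,0.015,-5,0,0,0,0,0,0.015,-5,0,0,0,0,0,0.015,-5,0,0,0,0,0,0.015]
}}

```text
time_s: 18.2
tcp_pos: [0.5135, -0.0619, 0.1129]
ee_rot: [[0.343, 0.008, -0.939], [-0.037, -0.999, -0.022], [-0.939, 0.042, -0.343]]
wrist_force: [-5.0, -2.1, 5.2]
gripper_width: 0.362
```

```bash
cat > q.py <<'E'
import sys
from h import *
to(None);n=sys.argv[1];snap('scene',f's{n}.png')
s=r.sense();print('Mx',np.array(s['ee_rot'])[:,0]@s['moment'])
im=cv2.imread(f'pics/s{n}.png')[140:200,270:350];cv2.imwrite(f'pics/s{n}z.png',cv2.resize(im,None,fx=8,fy=8,interpolation=2))
E
python3 q.py 11
```

```text
t 18.2 tcp [ 0.5135 -0.0619  0.1129] J [ 12.7  10.9 -48.2  28.9 -13.3  51. ] w 0.362 F [-5.  -2.1  5.2] M [-1.18  1.6  -0.43]
R [[0.343, 0.008, -0.939], [-0.037, -0.999, -0.022], [-0.939, 0.042, -0.343]]
Mx -0.024071680152329085
```

View pics/s11z.png

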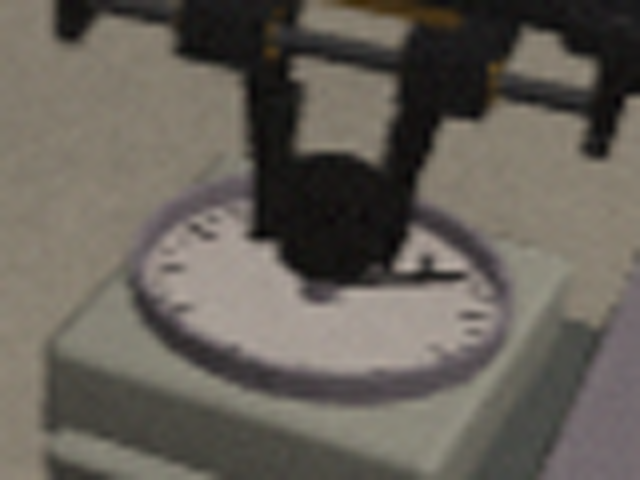

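Request:
{"method": "move_arm", "body": {
  "increments": [-1,0,0,0,0,0,0.015,-2,0,0,0,0,0,0.015,-3,0,0,0,0,0,0.015,-4,0,0,0,0,0,0.015,-4,0,0,0,0,0,0.015,-4,0,0,0,0,0,0.015]
}}

```text
time_s: 18.75
tcp_pos: [0.5135, -0.0619, 0.113]
ee_rot: [[0.343, 0.073, -0.936], [-0.037, -0.995, -0.091], [-0.939, 0.066, -0.339]]
wrist_force: [-4.7, -1.6, 4.1]
gripper_width: 0.357
```

```bash
python3 q.py 12
```

```text
t 18.75 tcp [ 0.5135 -0.0619  0.113 ] J [ 12.7  10.9 -48.2  28.9 -13.3  55. ] w 0.357 F [-4.7 -1.6  4.1] M [-1.18  1.57 -0.46]
R [[0.343, 0.073, -0.936], [-0.037, -0.995, -0.091], [-0.939, 0.066, -0.339]]
Mx -0.08136060366848034
```

View pics/s12z.png

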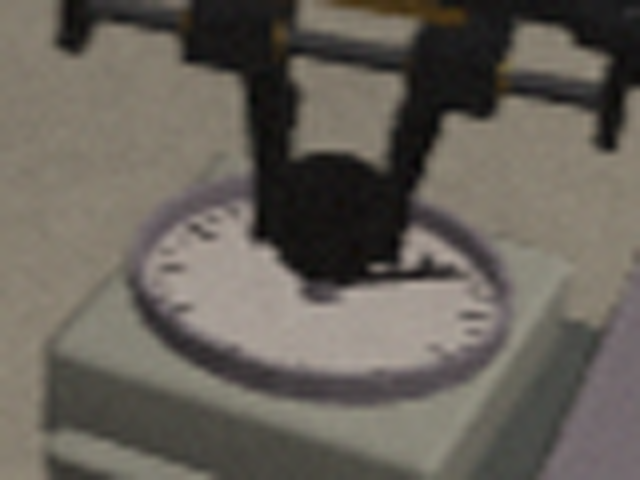

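Request:
{"method": "move_arm", "body": {
  "increments": [-1,0,0,0,0,0,0.015,-2,0,0,0,0,0,0.015,-3,0,0,0,0,0,0.015,-4,0,0,0,0,0,0.015,-4,0,0,0,0,0,0.015,-4,0,0,0,0,0,0.015]
}}

```text
time_s: 19.3
tcp_pos: [0.5135, -0.0619, 0.113]
ee_rot: [[0.343, 0.138, -0.929], [-0.037, -0.986, -0.16], [-0.938, 0.089, -0.334]]
wrist_force: [-4.3, -2.5, 5.0]
gripper_width: 0.361
```

```bash
python3 q.py 13
```

```text
t 19.3 tcp [ 0.5135 -0.0619  0.113 ] J [ 12.7  10.9 -48.2  28.9 -13.3  59. ] w 0.361 F [-4.3 -2.5  5. ] M [-1.28  1.48 -0.45]
R [[0.343, 0.138, -0.929], [-0.037, -0.986, -0.16], [-0.938, 0.089, -0.334]]
Mx -0.0028456135584608885
```

View pics/s13z.png

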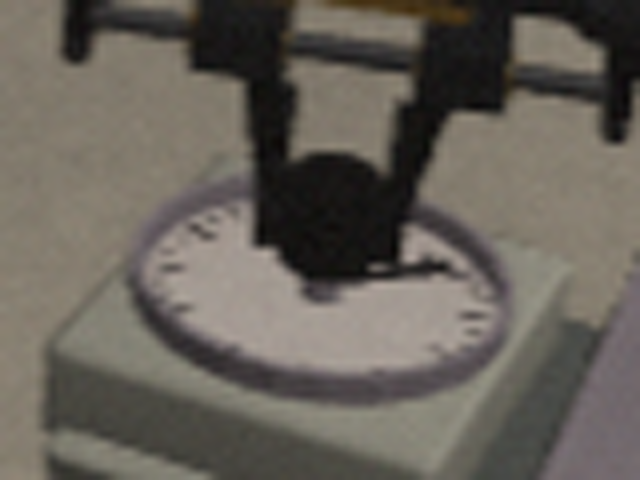

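Request:
{"method": "move_arm", "body": {
  "increments": [-1,0,0,0,0,0,0.015,-2,0,0,0,0,0,0.015,-3,0,0,0,0,0,0.015,-4,0,0,0,0,0,0.015,-5,0,0,0,0,0,0.015,-5,0,0,0,0,0,0.015]
}}

```text
time_s: 19.85
tcp_pos: [0.514, -0.0616, 0.1129]
ee_rot: [[0.344, 0.219, -0.913], [-0.036, -0.969, -0.246], [-0.938, 0.118, -0.325]]
wrist_force: [-1.0, -4.0, -0.6]
gripper_width: 0.362
```

```bash
python3 q.py 14
```

```text
t 19.85 tcp [ 0.514  -0.0616  0.1129] J [ 12.7  10.9 -48.2  28.9 -13.2  64. ] w 0.362 F [-1.  -4.  -0.6] M [-1.03  0.88 -0.89]
R [[0.344, 0.219, -0.913], [-0.036, -0.969, -0.246], [-0.938, 0.118, -0.325]]
Mx 0.43470621107137924
```

View pics/s14z.png

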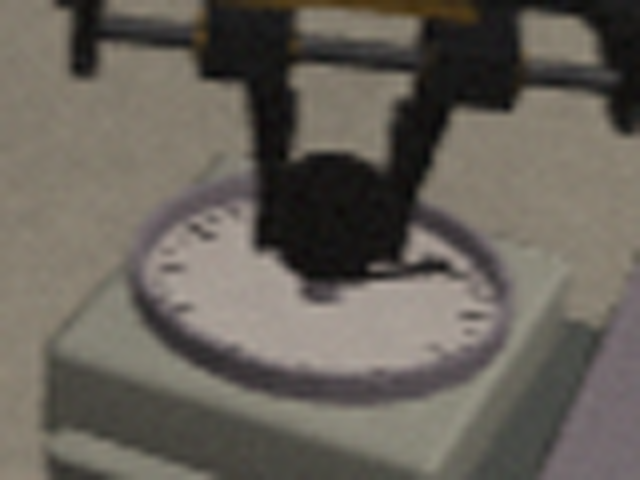

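The moment about the knob axis jumped to 0.43 N m and the pointer no longer moves, so it is against the stop. Letting go and backing off along the axis.

Request:
{"method": "move_arm", "body": {
  "increments": [0,0,0,0,0,0,0.036,0,0,0,0,0,0,0.045,0,0,0,0,0,0,0.06,0,0,0,0,0,0,0.075,0,0,0,0,0,0,0.075,0,0,0,0,0,0,0.075]
}}

```text
time_s: 20.4
tcp_pos: [0.5143, -0.0611, 0.1133]
ee_rot: [[0.345, 0.219, -0.913], [-0.036, -0.969, -0.246], [-0.938, 0.117, -0.326]]
wrist_force: [0.3, -0.4, -0.5]
gripper_width: 0.705
```

Request:
{"method": "move_arm", "body": {
  "increments": [0,0,0,-0.01,0,0,0.075,0,0,0,-0.025,0,0,0.075,0,0,0,-0.045,0,0,0.075,0,0,0,-0.065,0,0,0.075,0,0,0,-0.085,0,0,0.075,0,0,0,-0.1,0,0,0.075,0,0,0,-0.11,0,0,0.075,0,0,0,-0.11,0,0,0.075,0,0,0,-0.11,0,0,0.075]
}}

```text
time_s: 21.15
tcp_pos: [0.4762, -0.0573, 0.2167]
ee_rot: [[0.346, 0.218, -0.913], [-0.036, -0.969, -0.245], [-0.938, 0.117, -0.327]]
wrist_force: [-0.3, -0.3, 0.5]
gripper_width: 0.864
```

```bash
python3 -c "
from h import *
to(None);s=r.sense();snap('wrist','w15.png');snap('top','t15.png');snap('scene','s15.png')
a=cv2.resize(cv2.imread('pics/w15.png')[110:270,220:420],None,fx=4,fy=3.7,interpolation=2);cv2.imwrite('pics/w15z.png',a)
b=cv2.resize(cv2.imread('pics/s15.png')[90:250,180:400],None,fx=3.6,fy=3.6,interpolation=2);cv2.imwrite('pics/s15z.png',b)
b=cv2.resize(cv2.imread('pics/t15.png')[165:305,265:505],None,fx=3.3,fy=3.3,interpolation=2);cv2.imwrite('pics/t15z.png',b)"
```

```text
t 21.15 tcp [ 0.4762 -0.0573  0.2167] J [ 17.2  -1.4 -39.4  14.1 -34.   76.2] w 0.864 F [-0.3 -0.3  0.5] M [0.05 0.68 0.02]
R [[0.346, 0.218, -0.913], [-0.036, -0.969, -0.245], [-0.938, 0.117, -0.327]]
```

View pics/w15z.png

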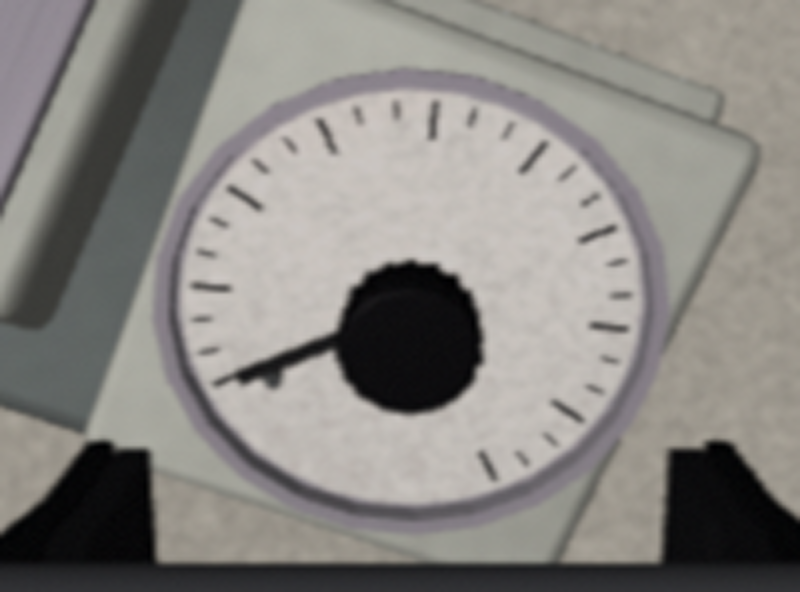

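View pics/s15z.png

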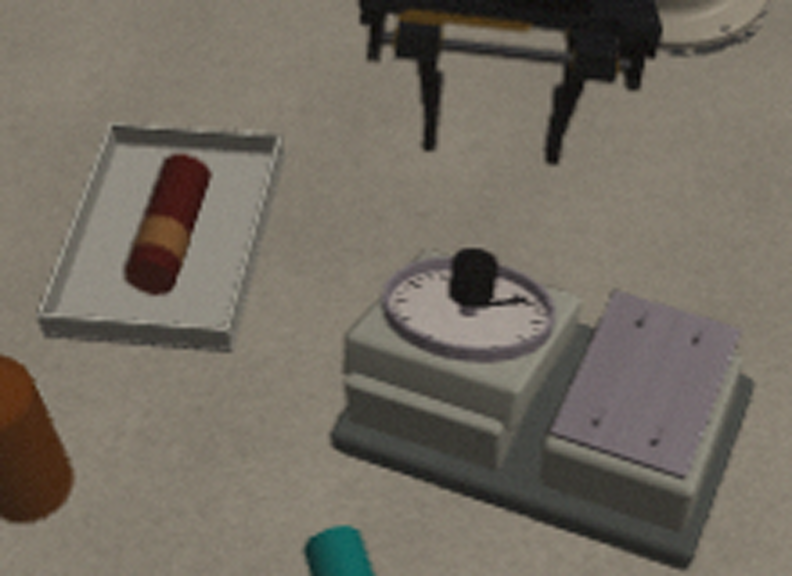

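View pics/t15z.png

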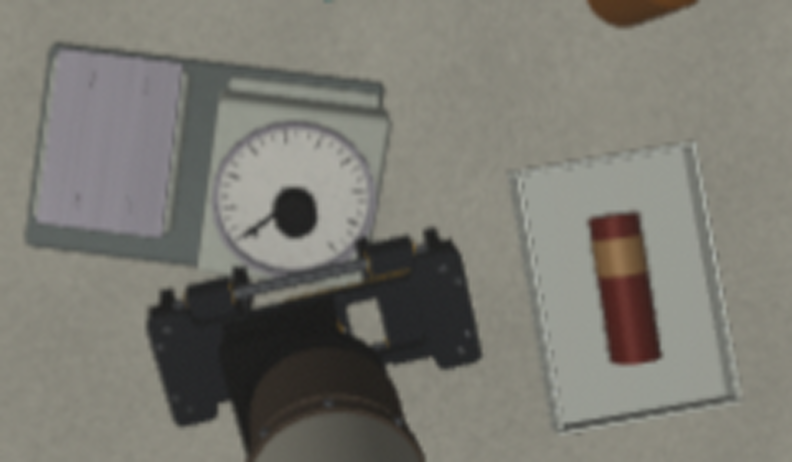

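The pointer lies on the end tick, touching the pin. The sausage is in the tray, the tester hasn't moved and the gripper is clear of everything. Handing in.

```bash
python3 -c "
from h import *
print(r.finish_job());to(None)"
```

```text
the job is handed in; nothing more can be done
None
the job is handed in; nothing more can be done
```

The sausage piece is lying in the white tray, the peak pointer is home at zero, and I handed the job in at about 21 s of robot time.

- **Sausage:** I lifted it off the pan and lowered it until it touched the tray floor (about 8 N upward on the wrist). I then let go slowly. The later pictures show it near the middle of the tray.
- **Knob:** One grasp was enough, turning about 213° anticlockwise. It ended when the moment about the knob axis jumped to 0.43 N m and the pointer stopped moving.
- **Last checks:** The close-up shows the pointer on the last scale mark, touching the pin. The last pictures also show the tray and tester where they started, as far as I can see, and the gripper clear with almost no wrist force. I didn't measure the pointer-to-zero distance or the tray and tester movement as numbers.
- **Other points:**
  - My first estimate of the zero position, 201° from the start, was about 8–10° short, so I went by the stop instead.
  - Joint 5 came within about 4° of its range limit during the turn but held steady.
  - The rack, bottle and flask were well clear of the arm's path. I did not measure them again at the end.

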